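# Close the canister set from the pile of lids

## Task

The four washed stoneware canisters are dry and their wooden lids are piled on the cork coaster. Take the pile apart from the top without toppling it, and close every canister with the lid of its own size, pushed in until the wood rests level on the rim. Leave the canisters standing where they are, and leave alone the closed glass jar of oats that stands among them.

Things in the scene. Friction and masses are not known exactly. Their poses are not given: they have to be found in the camera images.
- lid_small: smallest of 4 round wooden lids, on top of the pile. Wooden disc 46 mm across, 18 mm thick, on a tapered silicone seal 12 mm deep (29 mm across at the disc, 16 at its foot). Origin: centre of the seal's foot; z up, disc from 12 to 30 mm. On canister_small, closed, its origin is 53 mm above the canister's and the disc overhangs its side by 3 mm. 20 to 90 g
- lid_medium: second smallest of 4 round wooden lids, second from the top of the pile. Wooden disc 54 mm across, 18 mm thick, on a tapered silicone seal 12 mm deep (37 mm across at the disc, 24 at its foot). Origin: centre of the seal's foot; z up, disc from 12 to 30 mm. On canister_medium, closed, its origin is 68 mm above the canister's and the disc overhangs its side by 3 mm. 20 to 90 g
- lid_large: second largest of 4 round wooden lids, third from the top of the pile. Wooden disc 62 mm across, 18 mm thick, on a tapered silicone seal 12 mm deep (45 mm across at the disc, 32 at its foot). Origin: centre of the seal's foot; z up, disc from 12 to 30 mm. On canister_large, closed, its origin is 83 mm above the canister's and the disc overhangs its side by 3 mm. 20 to 90 g
- lid_largest: largest of 4 round wooden lids, at the bottom of the pile on a 9 mm thick cork coaster. Wooden disc 70 mm across, 18 mm thick, on a tapered silicone seal 12 mm deep (53 mm across at the disc, 40 at its foot). Origin: centre of the seal's foot; z up, disc from 12 to 30 mm. On canister_largest, closed, its origin is 98 mm above the canister's and the disc overhangs its side by 3 mm. 20 to 90 g
- canister_small: smallest of four open round grey-green stoneware canisters, loose and empty: 40 mm outside diameter, 65 mm high, straight sided, wall 4 mm, mouth 32 mm across. Origin: centre of its underside; z up. 120 to 400 g
- canister_medium: second smallest of four open round grey-green stoneware canisters, loose and empty: 48 mm outside diameter, 80 mm high, straight sided, wall 4 mm, mouth 40 mm across. Origin: centre of its underside; z up. 120 to 400 g
- canister_large: second largest of four open round grey-green stoneware canisters, loose and empty: 56 mm outside diameter, 95 mm high, straight sided, wall 4 mm, mouth 48 mm across. Origin: centre of its underside; z up. 120 to 400 g
- canister_largest: largest of four open round grey-green stoneware canisters, loose and empty: 64 mm outside diameter, 110 mm high, straight sided, wall 4 mm, mouth 56 mm across. Origin: centre of its underside; z up. 120 to 400 g
- oats_jar: a closed glass jar with its own wooden lid, 69 mm in diameter, 98 mm high, standing loose among the canisters; not part of the job. Origin: centre of its underside; z up
There are look-alikes about, which are no part of the job. Leave any turquoise look-alike of the lid_large alone.

How it is judged (in metres and radians):
At the end, for the whole second after the job is handed in: Each lid sits on the canister of its own size: centred on it within 5 mm, at its closed height within 3 mm, level within 0.08 rad. Each canister stands upright (0.05 rad) within 40 mm of where it stood; the oats jar is within 30 mm of where it stood. Lids and canisters are at rest (horizontal distance between lid_small and canister_small below 0.005 m and z of lid_small in the frame of canister_small between 0.05 and 0.056 m and angle between each of lid_small, lid_medium, lid_large, lid_largest's own z axis and vertical below 0.08 rad and angle between each of canister_small, canister_medium, canister_large, canister_largest's own z axis and vertical below 0.05 rad and distance of each of canister_small, canister_medium, canister_large, canister_largest from where it was at the start of the episode below 0.04 m and linear speed of each of lid_small, canister_small, lid_medium, canister_medium, lid_large, canister_large, lid_largest, canister_largest below 0.01 m/s and horizontal distance between lid_medium and canister_medium below 0.005 m and z of lid_medium in the frame of canister_medium between 0.065 and 0.071 m and horizontal distance between lid_large and canister_large below 0.005 m and z of lid_large in the frame of canister_large between 0.08 and 0.086 m and horizontal distance between lid_largest and canister_largest below 0.005 m and z of lid_largest in the frame of canister_largest between 0.095 and 0.101 m and distance of oats_jar from where it was at the start of the episode below 0.03 m); the robot touches nothing.
It fails at once if a lid of the pile toppled or was dropped on its side (angle between any of lid_small, lid_medium, lid_large, lid_largest's own z axis and vertical above 0.6 rad).
It fails at once if a canister or the oats jar was tipped (angle between any of canister_small, canister_medium, canister_large, canister_largest, oats_jar's own z axis and vertical above 0.4 rad).
It also fails if it takes over 96 s, if anything falls off the work surface, if the arm or the gripper's body presses on something with over 40 N, if the wrist force passes 120 N, or if a joint passes its speed limit or range.

## Robot

A 6-joint arm with a two-finger parallel gripper is mounted at the origin on a cart in front of the work surface, level with it; the furniture and walls round the work are solid. World frame = base frame: x ahead of the robot, y to its left, z up, the work surface at z = 0. Lengths are in mm, angles in rad, forces in N, time in s.
With the tool pointing down it reaches from about 325 to 875 mm from the base axis. Payload 4.4 kg.
Tool frame: the origin (TCP) lies on the centre line of the jaws, within the pads' length; the fingertips stand 8 mm ahead of it and the grasp point (between the pads) lies 11 mm behind it; z points along the fingers, y is the direction in which the jaws open and shut (so a half turn about z gives the same grasp; the last joint's range is limited). The gripper opens to 85 mm and grips with 20 to 120 N. Pads are 22 mm wide; open, the fingers measure 114 mm over their backs; the gripper's body (76 mm by 85 mm) begins 54 mm behind the grasp point. The pads swing forward as they close: fully open they stand 13 mm farther back than shut.
Start: joints at [1.139, 0.207, 1.542, -0, 1.393, -0.15], TCP at [159.909, 552.319, 239.282] pointing down, gripper open.
Joint ranges: [-2.73, 2.73], [-0.86, 2.22], [0.23, 2.46], [-1.11, 4.25], [0.08, 2.63], [-2.82, 2.82]. Speed limits (rad/s): [2.79, 2.79, 3.14, 3.14, 3.14, 3.14].

## Interface

Orientations are given as a 3x3 rotation matrix whose columns are the frame's x, y, z axes.
In Python, from workcell import robot gives the robot as it stands. Calls block until the motion is done:
- robot.movep(position, orientation): joint-space move of the TCP to a pose.
- robot.movel(position, rot=None, feed=150, max_force=None): straight line of the TCP; rot=None keeps the orientation; feed is the mean speed in mm/s. With max_force (N) it stops when the force on the tool has changed by that much, and returns True; else False.
- robot.move_joints(angles): joint-space move.
- robot.set_gripper(opening, squeeze=None): opening from 0.0 (shut) to 1.0 (fully open); squeeze is the grip in N (None keeps the last); returns when the fingers have stopped.
- robot.pause(seconds).
- robot.inverse_kinematics(position, orientation): joint angles nearest the present ones, or None.
- robot.read_state(): the state.
- robot.camera(name): name is "side" or "top"; returns (picture, depth): 384x512x3 uint8, red, green, blue; 384x512 float32, mm along the optical axis (not along the pixel's ray), 0 where there is no reading.
- robot.calibration(name): a dict with "fx", "fy", "cx", "cy" (pixels), "dist" ([k1, k2, p1, p2, k3] as OpenCV has them; the pictures are not rectified), "R" (3x3) and "t" (3): a world point X has camera coordinates R X + t. Camera axes: x right, y down, z forward; pixel columns grow to the right and rows downward; lengths in mm; the calibration is good to about 2 mm. A picture is of the moment at which its call begins. calibration takes no time and is no camera call.
A pose or a line that the arm cannot do raises robot.Unreachable and nothing moves.
- robot.hand_in(): hands the job in, once; it reports no verdict.
Trained networks look in the newest picture that a camera, given by its name, has taken for a name from the list of things; names that differ only in an ending like _2 or _b are one class to them, and where a whole thing is asked for, a point or a joint stands for the part that bears it (a point fixed in the world has none). Each returns a list of dicts, best first, with "confidence" (0 to 1); they miss things now and then, are a little off and sometimes report something else, mostly with a low value. They report only what shows in the picture. A call takes as long as a camera call. They do not tell look-alikes from the thing itself.
- robot.recognise(camera, name): "point" ([x, y, z] in mm, in world coordinates, good to about 4 mm: the middle of the surface that is visible of it).
- robot.tip_of(camera, name): "point" ([x, y, z] in mm, in world coordinates, good to about 4 mm: a listed point, or the origin of a listed thing).
The state is a dict: "time_s": time; "joint_positions": joint angles; "dq": joint speeds; "tau": joint torques, N m; "ee_pos": TCP position; "orientation": TCP orientation; "wrist_force": force on the tool from outside, world axes, zero at the start; "moment": the same for the moment, N m; "opening": opening from 0.0 (shut) to 1.0 (fully open).
Only numpy, scipy, OpenCV 4.12 (cv2) and the standard library are available. Lean on these libraries where they do the work, as an engineer would, in place of code of your own. Each camera call takes 0.05 s, during which the arm holds its last target.

## Working session

There is one attempt and no reset: what is moved stays moved. The work goes in short steps, each a Python script; the robot and the scene stay as the last script left them, time stands still between calls to the robot, and variables do not carry over. Pictures are saved under pics/ and viewed, and the job is handed in when it is done.

```bash
ls; mkdir -p pics; python3 - <<'E'
from workcell import robot
import cv2,numpy as np
for n in("top","side"):
    p,d=robot.camera(n); cv2.imwrite(f"pics/{n}0.png",cv2.cvtColor(p,cv2.COLOR_RGB2BGR)); np.save(f"{n}0.npy",d)
    c=robot.calibration(n); print(n,c)
for n in("top","side"):
    for k in ["lid_small","lid_medium","lid_large","lid_largest","canister_small","canister_medium","canister_large","canister_largest","oats_jar"]:
        print(n,k,[(np.round(r["point"]),round(r["confidence"],2)) for r in robot.tip_of(n,k)])
s=robot.read_state();print(s)
E
```

```text
pics
top {'fx': 427.1215709135367, 'fy': 427.1215709135367, 'cx': 248.49114839751653, 'cy': 193.50744429904805, 'dist': array([0.00280603, 0.        , 0.        , 0.        , 0.        ]), 'R': array([[-0.01752307, -0.99978032,  0.01149998],
       [-0.98944271,  0.01568468, -0.1440733 ],
       [ 0.14386127, -0.01390318, -0.98950019]]), 't': array([ -12.12934645,  532.2839361 , 1078.87318349])}
side {'fx': 358.3372492367748, 'fy': 358.3372492367748, 'cx': 252.07377076473603, 'cy': 192.36131761235836, 'dist': array([-0.03595705,  0.        ,  0.        ,  0.        ,  0.        ]), 'R': array([[-0.99879268, -0.04184788, -0.02572808],
       [ 0.00328082,  0.46574157, -0.8849147 ],
       [ 0.04901444, -0.88393074, -0.46504197]]), 't': array([530.29082951, 102.88420875, 925.94556375])}
top lid_small [(array([451., 151., 101.]), 0.57)]
top lid_medium [(array([446., 152.,  64.]), 0.61)]
top lid_large [(array([429., 271.,  -0.]), 0.87), (array([444., 149.,  42.]), 0.62)]
top lid_largest [(array([447., 150.,  10.]), 0.69)]
top canister_small [(array([ 447., -132.,   -1.]), 0.59)]
top cani
[... 952 characters left out ...]
       1.39351973e+00, -1.50499136e-01]), 'dq': array([-1.08274466e-04, -1.72301670e-03,  1.88851615e-03, -8.34355843e-05,
       -7.17353449e-04,  1.30490210e-03]), 'tau': array([ 1.37881037e-05, -3.83069587e+01, -2.91973203e+01, -4.57942169e-04,
        9.07784943e-04, -4.73642032e-07]), 'ee_pos': array([159.89354195, 552.32365344, 239.30266351]), 'orientation': array([[-9.60560046e-01,  2.78072649e-01, -1.70135718e-05],
       [ 2.78072649e-01,  9.60560046e-01,  2.00316757e-05],
       [ 2.19128184e-05,  1.45106183e-05, -1.00000000e+00]]), 'wrist_force': array([ 0.40648954, -0.56202327,  0.64717403]), 'moment': array([-0.00446497, -0.00582358,  0.03196173]), 'opening': 1.0019156772398334}
```

View pics/top0.png

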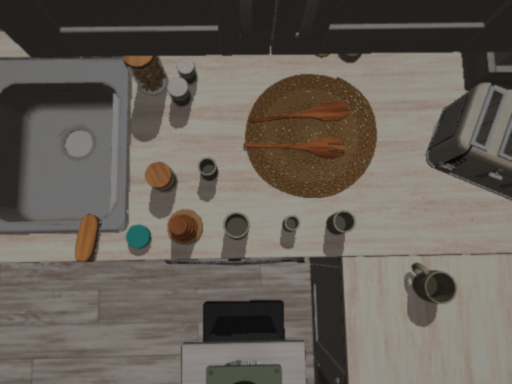

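View pics/side0.png

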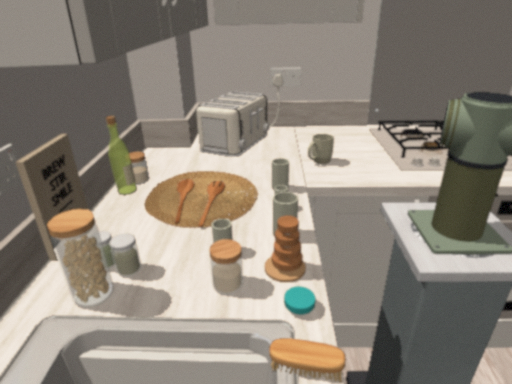

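```bash
cat > h.py <<'E'
from workcell import robot
import cv2,numpy as np
from scipy.optimize import least_squares
def cloud(n,d=None,p=None):
    if d is None: p,d=robot.camera(n)
    c=robot.calibration(n); K=np.array([[c["fx"],0,c["cx"]],[0,c["fy"],c["cy"]],[0,0,1]])
    v,u=np.indices(d.shape); uv=np.stack([u,v],-1).reshape(-1,1,2).astype(np.float64)
    n2=cv2.undistortPoints(uv,K,np.array(c["dist"])).reshape(-1,2); z=d.reshape(-1).astype(float)
    X=np.c_[n2*z[:,None],z[:,None]]; W=(X-c["t"])@c["R"]
    W[z<=0]=np.nan
    return W.reshape(d.shape+(3,)),p
def sel(W,xy,r,z0,z1):
    P=W.reshape(-1,3); P=P[np.isfinite(P[:,0])]
    return P[(np.hypot(P[:,0]-xy[0],P[:,1]-xy[1])<r)&(P[:,2]>z0)&(P[:,2]<z1)]
E
python3 - <<'E'
from h import *
for n in("top","side"):
    W,_=cloud(n,np.load(n+"0.npy"))
    print(n,"table",np.median(sel(W,(520,-100),40,-30,30)[:,2]))
    for k,xy,z,r in [("small",(447,-132),65,20),("medium",(599,86),80,24),("large",(452,-253),95,28),("largest",(446,11),110,32)]:
        P=sel(W,xy,r+12,z-5,z+6)
        f=least_squares(lambda c:np.clip(np.abs(np.hypot(P[:,0]-c[0],P[:,1]-c[1])-(r-2))-2,0,None),xy,loss="soft_l1")
        print(n,k,len(P),f.x.round(1),np.median(P[:,2]).round(1),P.min(0).round(),P.max(0).round(), ((P.min(0)+P.max(0))/2).round(1))
    for k,z,r in [("small",124.5,23),("medium",94.5,27),("large",64.5,31),("largest",34.5,35)]:
        P=sel(W,(446,151),r+8,z-12 if n=="side" else z-2,z+8)
        print(n,"lid",k,len(P),P.min(0).round(),P.max(0).round(),((P.min(0)+P.max(0))/2).round(1))
        f=sel(W,(446,151),r+6,z+0,z+9); print("   top z",np.median(f[:,2]).round(1),f[:,:2].mean(0).round(1))
    P=sel(W,(576,206),45,92,104);print("jar",P.mean(0),((P.min(0)+P.max(0))/2).round(1))
E
python3 - <<'E'
import cv2
a=cv2.imread('pics/top0.png');cv2.imwrite('pics/topz.png',cv2.resize(a[140:270,110:370],None,fx=3,fy=3,interpolation=cv2.INTER_CUBIC))
a=cv2.imread('pics/side0.png');cv2.imwrite('pics/sidez.png',cv2.resize(a[140:330,190:350],None,fx=3,fy=3,interpolation=cv2.INTER_CUBIC))
E
```

```text
top table 0.31022806335646974
top small 77 [ 452.4 -128.8] 65.0 [ 433. -147.   60.] [ 471. -109.   69.] [ 452.3 -128.4   64.8]
top medium 97 [598.2  84.1] 79.8 [575.  61.  75.] [622. 107.  84.] [598.4  83.7  79.8]
top large 126 [ 451.2 -254. ] 94.4 [ 424. -282.   90.] [ 479. -227.  100.] [ 451.7 -254.5   95.2]
top largest 126 [446.3  11.5] 109.9 [416. -20. 105.] [477.  43. 114.] [446.5  11.5 109.8]
top lid small 287 [425. 127. 123.] [468. 171. 132.] [446.3 149.  127.5]
   top z 128.7 [446. 149.]
top lid medium 78 [421. 124.  93.] [473. 173. 102.] [447.2 148.3  97.6]
   top z 98.3 [444.  138.4]
top lid large 92 [418. 120.  63.] [476. 178.  72.] [446.7 149.2  67.4]
   top z 68.5 [437.3 137.7]
top lid largest 101 [414. 116.  34.] [481. 180.  42.] [447.5 148.2  38.3]
   top z 38.5 [437.6 133. ]
jar [574.67806915 204.27851959  97.5171676 ] [574.8 204.2  98. ]
side table 0.4668030215432133
side small 58 [ 451.1 -128.2] 64.0 [ 431. -149.   60.] [ 469. -109.   67.] [ 449.9 -129.1   63.6]
side medium 118 [597.3  84.4] 78.9 [574.  63.  75.] [620. 109.  82.] [597.1  86.   78.3]
side large 80 [ 449.7 -253.5] 93.8 [ 423. -282.   90.] [ 476. -223.   97.] [ 449.5 -252.6   93.3]
side largest 139 [445.2  12. ] 108.9 [414. -19. 105.] [476.  43. 113.] [444.9  12.1 108.9]
side lid small 322 [422. 128. 113.] [467. 175. 131.] [444.4 151.1 121.8]
   top z 128.9 [445.3 153.3]
side lid medium 312 [421. 136.  83.] [473. 178. 101.] [446.9 157.   92. ]
   top z 98.6 [447.4 161.8]
side lid large 336 [415. 138.  53.] [475. 183.  71.] [445.2 160.6  62. ]
   top z 68.7 [446.2 165.1]
side lid largest 357 [414. 139.  23.] [479. 186.  41.] [446.7 162.3  31.8]
   top z 38.6 [447.8 168.3]
jar [573.81258854 208.51553418  97.11883439] [574.3 204.2  95.9]
```

View pics/topz.png

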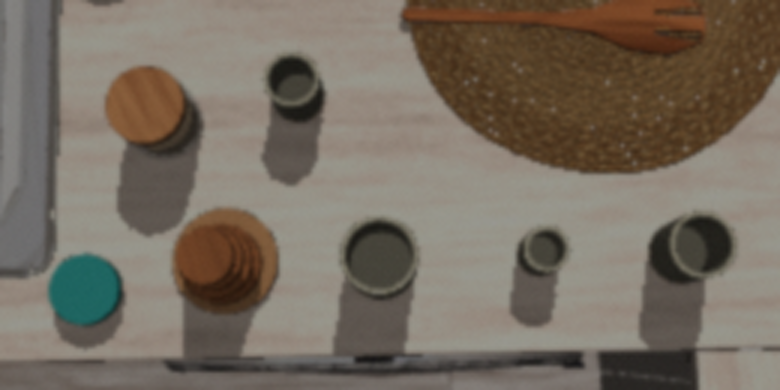

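View pics/sidez.png

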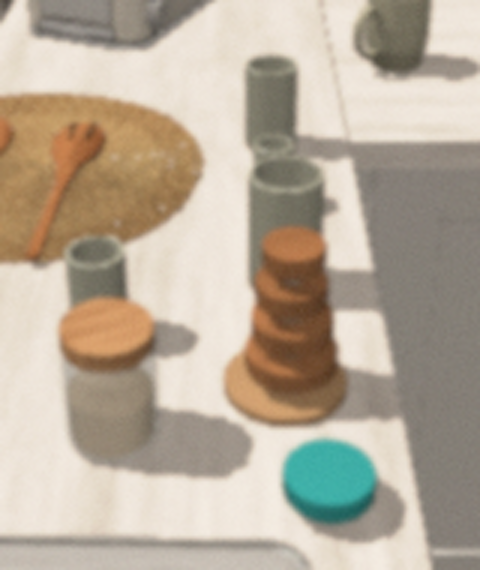

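```bash
cat >> h.py <<'E'
R=np.array([[-1,0,0],[0,1,0],[0,0,-1.]])
CAN={"small":(451.7,-128.6,65,23),"medium":(597.9,84.3,80,27),"large":(450.5,-253.7,95,31),"largest":(445.8,11.7,110,35)}
FOOT={"small":99,"medium":69,"large":39,"largest":9}
OFF=5
def st(m):
    s=robot.read_state(); print(m,"t",round(s["time_s"],2),"p",s["ee_pos"].round(1),"f",s["wrist_force"].round(1),"op",round(s["opening"],3),"M",s["moment"].round(2))
    return s
def pick(k,xy,squeeze=40):
    z=FOOT[k]+12+OFF
    robot.movep([*xy,z+60],R); robot.set_gripper(1.0)
    robot.movel([*xy,z+12],feed=200); h=robot.movel([*xy,z],feed=60,max_force=12); st(f"at {h}")
    robot.set_gripper(0.0,squeeze); st("gripped")
    robot.movel([*xy,z+25],feed=80); st("lifted")
E
python3 - <<'E'
from h import *
for k,c in CAN.items(): print(k,robot.inverse_kinematics([c[0],c[1],c[2]+60],R))
for z in (26,180): print(robot.inverse_kinematics([446,149.5,z],R))
pick("small",(446,149.5))
p,d=robot.camera("side"); cv2.imwrite("pics/s1.png",cv2.cvtColor(cv2.resize(p[130:330,190:390],None,fx=3,fy=3),cv2.COLOR_RGB2BGR))
E
```

```text
small [-4.61951232e-01  1.15556431e-01  1.90432234e+00 -4.44089210e-16
  1.12171389e+00 -2.03274756e+00]
medium [-3.17850650e-03  3.61519517e-01  1.56060968e+00 -4.44089210e-16
  1.21946346e+00 -1.57397483e+00]
large [-6.80390231e-01  1.71791344e-01  1.76809590e+00 -4.44089210e-16
  1.20170541e+00 -2.25118656e+00]
largest [-1.68279116e-01  1.08828258e-03  1.91969206e+00 -4.44089210e-16
  1.22081231e+00 -1.73907544e+00]
[ 1.39137359e-01  2.89932047e-01  1.95299073e+00 -4.44089210e-16
  8.98669874e-01 -1.43165897e+00]
[ 1.39137359e-01  4.25503547e-02  1.85457160e+00 -4.44089210e-16
  1.24447070e+00 -1.43165897e+00]
at False t 3.77 p [446.1 149.5 116.1] f [-0.1  0.6  0.7] op 1.0 M [ 0.   -0.01 -0.05]
gripped t 4.22 p [446.4 149.6 116.6] f [-0.9 -0.3  3. ] op 0.521 M [0.04 0.12 0.05]
lifted t 4.69 p [446.2 149.5 141.3] f [-0.1  0.4  0.1] op 0.52 M [0.01 0.01 0.05]
```

View pics/s1.png

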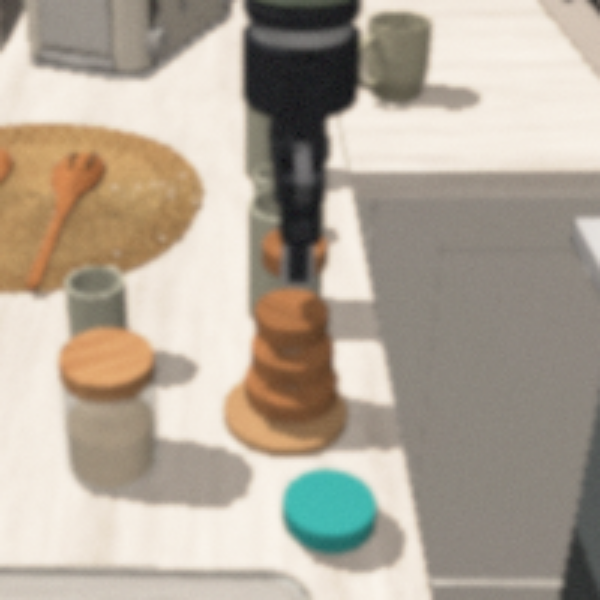

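```bash
cat >> h.py <<'E'
def wood(W,p):
    h=cv2.cvtColor(p,cv2.COLOR_RGB2HSV).astype(int); return (h[...,0]<18)&(h[...,1]>90)&(h[...,2]>50)
def held(k):
    # x extent of held lid's disc, side camera
    e=robot.read_state()["ee_pos"]; r=CAN[k][3]
    W,p=cloud("side"); m=wood(W,p); Q=W.copy(); Q[~m]=np.nan
    P=sel(Q,e[:2],r+8,e[2]-OFF-1,e[2]-OFF+20)
    c=least_squares(lambda c:np.clip(np.hypot(P[:,0]-c[0],P[:,1]-c[1])-r,-3,None)*1.0,e[:2],loss="soft_l1").x if len(P)>5 else None
    if len(P): print("held",k,len(P),P.min(0).round(1),P.max(0).round(1),"midx",((P.min(0)+P.max(0))/2)[0].round(1),"zmed")
    return P
E
python3 - <<'E'
from h import *
held("small"); W,p=cloud("top"); m=wood(W,p);Q=W.copy();Q[~m]=np.nan
P=sel(Q,(446,149),40,90,104);print("medium top",len(P),P.min(0).round(1),P.max(0).round(1))
W,p=cloud("side"); m=wood(W,p);Q=W.copy();Q[~m]=np.nan
P=sel(Q,(446,149),40,90,104);print("medium side",len(P),P.min(0).round(1),P.max(0).round(1))
E
```

```text
held small 99 [425.  133.5 137.8] [466.8 168.9 155.4] midx 445.9 zmed
medium top 4 [433.3 126.9  95.7] [435.8 129.1  99.4]
medium side 338 [423.1 123.9  90.1] [472.7 177.3 101.1]
```

```bash
cat >> h.py <<'E'
def place(k,dx=0,dy=0,hi=190):
    x,y,H,r=CAN[k]; x+=dx;y+=dy; z=H+OFF
    e=robot.read_state()["ee_pos"]
    robot.movel([e[0],e[1],max(hi,e[2])],feed=250)
    robot.movel([x,y,hi],feed=300)
    robot.movel([x,y,z+18],feed=200); s=st("above")
    h=robot.movel([x,y,z-2],feed=40,max_force=15); st(f"down {h}")
def release(k,full=True):
    robot.set_gripper(1.0); e=st("open")["ee_pos"]; robot.movel([e[0],e[1],e[2]+60],feed=250)
def check():
    for n in("top","side"):
        W,p=cloud(n)
        for k,c in CAN.items():
            P=sel(W,c[:2],c[3]+6,c[2]+12,c[2]+24)
            if len(P)>20:
                A=np.c_[P[:,:2]-P[:,:2].mean(0),np.ones(len(P))]
                T=P if n=="top" else P[P[:,2]>c[2]+15.5]
                Wd=wood(W,p)
                Q=W.copy();Q[~Wd]=np.nan; B=sel(Q,c[:2],c[3]+8,c[2]+13,c[2]+24)
                print(n,k,len(P),"top z",np.median(T[:,2]).round(1),"exp",c[2]+18,"wood mid",((B.min(0)+B.max(0))/2).round(1)[:2] if len(B) else None,"can",c[:2])
E
python3 - <<'E'
from h import *
place("small")
held("small")
E
```

```text
above t 6.97 p [ 452.4 -128.1   88.6] f [ 1.   0.2 -0.1] op 0.523 M [-0.06  0.03 -0.06]
down True t 7.45 p [ 452.2 -128.9   70.5] f [-0.8  0.5  6.2] op 0.524 M [ 0.08  0.24 -0.01]
held small 52 [ 431.6 -141.7   68.6] [ 471.5 -110.6   84.4] midx 451.6 zmed
```

```bash
python3 - <<'E'
from h import *
release("small"); 
e=robot.read_state()["ee_pos"]; robot.movel([446,149.5,200],feed=350)
check()
p,d=robot.camera("side"); cv2.imwrite("pics/s2.png",cv2.cvtColor(cv2.resize(p[100:330,190:390],None,fx=2.5,fy=2.5),cv2.COLOR_RGB2BGR))
p,d=robot.camera("top"); cv2.imwrite("pics/t2.png",cv2.cvtColor(cv2.resize(p[140:270,110:370],None,fx=3,fy=3),cv2.COLOR_RGB2BGR))
W,p=cloud("side"); m=wood(W,p);Q=W.copy();Q[~m]=np.nan
for z in (98,68,38):
  P=sel(Q,(446,149),45,z-6,z+3);print("side",z,len(P),P.min(0).round(1),P.max(0).round(1))
st("")
E
```

```text
open t 7.98 p [ 451.4 -128.4   69.7] f [ 0.1 -0.5  0.4] op 1.0 M [0.01 0.03 0.02]
top small 264 top z 82.8 exp 83 wood mid [ 451.2 -128.8] can (451.7, -128.6)
side small 90 top z 83.1 exp 83 wood mid [ 455.9 -128.6] can (451.7, -128.6)
side 98 321 [421.4 125.5  92.4] [472.7 178.1 101. ]
side 68 230 [419.5 141.1  62.2] [474.8 181.2  70.7]
side 38 257 [414.7 141.1  32.2] [479.2 185.2  40.9]
 t 9.59 p [445.9 148.2 199.4] f [-0.4  0.3  0.1] op 0.999 M [-0.01 -0.03  0.01]
```

View pics/s2.png

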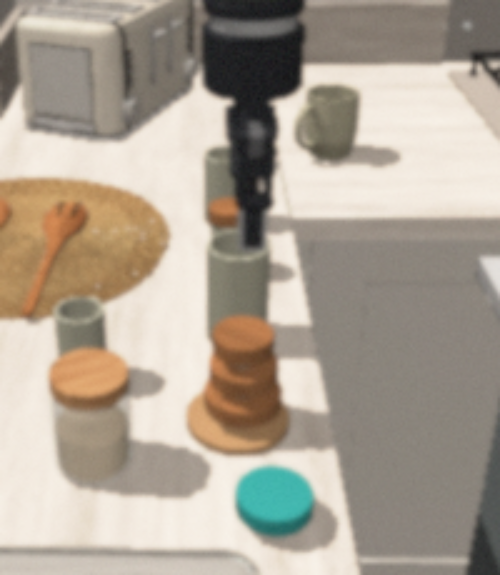

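View pics/t2.png

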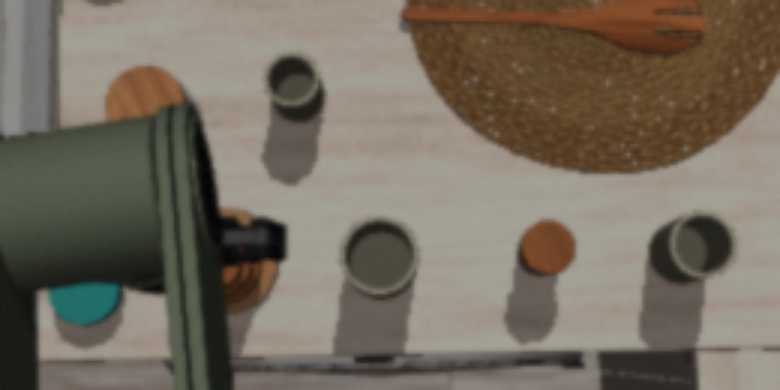

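```bash
cat >> h.py <<'E'
def snap(tag):
    for n in("side","top"):
        p,d=robot.camera(n); cv2.imwrite(f"pics/{n}{tag}.png",cv2.cvtColor(cv2.resize(p[100:330,110:390],None,fx=2.5,fy=2.5),cv2.COLOR_RGB2BGR))
def pile(zs):
    W,p=cloud("side"); m=wood(W,p);Q=W.copy();Q[~m]=np.nan
    for z in zs:
        P=sel(Q,(446,149),45,z-6,z+3)
        if len(P): print("side",z,len(P),P.min(0).round(1),P.max(0).round(1))
E
python3 - <<'E'
from h import *
pick("medium",(446.7,149.8)); held("medium"); place("medium"); held("medium"); snap("3")
E
```

```text
at False t 10.88 p [446.7 149.8  86.1] f [-0.1  0.5 -0.8] op 1.0 M [ 0.02 -0.01  0.04]
gripped t 11.29 p [447.4 149.9  86.6] f [-0.1  0.5  2.2] op 0.613 M [ 0.02 -0.03 -0.03]
lifted t 11.76 p [446.9 149.8 111.3] f [ 0.6  0.1 -1.5] op 0.616 M [0.01 0.03 0.  ]
held medium 165 [422.8 127.6 105.9] [472.8 183.  125.2] midx 447.8 zmed
above t 13.56 p [597.5  84.9 103.6] f [ 0.3 -0.2  0.8] op 0.618 M [ 0.03 -0.    0.01]
down True t 14.03 p [598.8  84.   85.7] f [-0.4  0.1  2.7] op 0.616 M [-0.09 -0.05  0.04]
held medium 133 [571.6  56.1  83.4] [622.9 107.3 100.5] midx 597.3 zmed
```

View pics/side3.png

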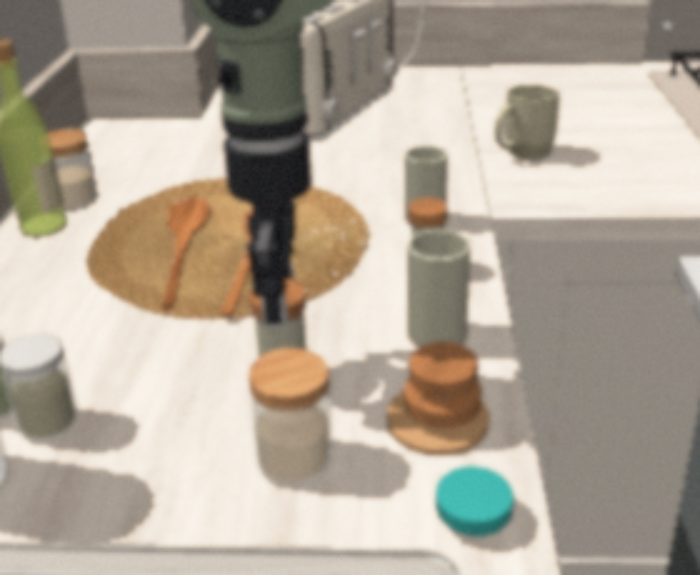

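The medium lid (side3 pixel ~280,297) sits on its canister; large and largest lids are still stacked at (440,385). Release and check.

```bash
python3 - <<'E'
from h import *
release("medium"); robot.movel([447,149.5,190],feed=350); check(); pile((68,38)); st("")
E
```

```text
open t 14.62 p [597.1  84.3  84.2] f [0.3 0.2 0.6] op 0.997 M [-0.01  0.    0.02]
top small 264 top z 82.9 exp 83 wood mid [ 451.2 -128.8] can (451.7, -128.6)
top medium 356 top z 97.9 exp 98 wood mid [597.6  84.7] can (597.9, 84.3)
side small 73 top z 83.0 exp 83 wood mid [ 457.6 -128.9] can (451.7, -128.6)
side medium 253 top z 98.1 exp 98 wood mid [597.5  85.5] can (597.9, 84.3)
side 68 416 [417.7 121.6  62.1] [474.8 182.2  71. ]
side 38 255 [414.7 143.   32.1] [479.2 184.9  40.8]
 t 15.79 p [447.4 149.  189.1] f [ 0.6 -0.2 -0.1] op 0.998 M [ 0.   -0.02  0.03]
```

```bash
python3 - <<'E'
from h import *
pick("large",(446.4,150.2)); held("large"); place("large"); held("large"); snap("4")
E
```

```text
at False t 17.15 p [446.4 150.2  56.1] f [-0.6  1.1 -0.6] op 1.0 M [ 0.   -0.01  0.05]
gripped t 17.52 p [447.2 150.3  56.8] f [ 0.1 -0.   4.3] op 0.711 M [-0.09 -0.01 -0.02]
lifted t 17.98 p [446.5 150.2  81.2] f [ 0.2 -0.3 -0.5] op 0.709 M [0.02 0.03 0.01]
held large 231 [416.8 119.5  76. ] [474.9 186.   95.7] midx 445.9 zmed
above t 20.62 p [ 450.7 -253.   118.2] f [ 0.6 -0.4  0. ] op 0.712 M [ 0.01 -0.01 -0.04]
down True t 21.1 p [ 451.2 -254.1  100.8] f [-0.   1.1  4.3] op 0.713 M [ 0.09  0.06 -0.01]
held large 88 [ 423.7 -271.1   96.8] [ 479.4 -225.1  115.5] midx 451.5 zmed
```

View pics/side4.png

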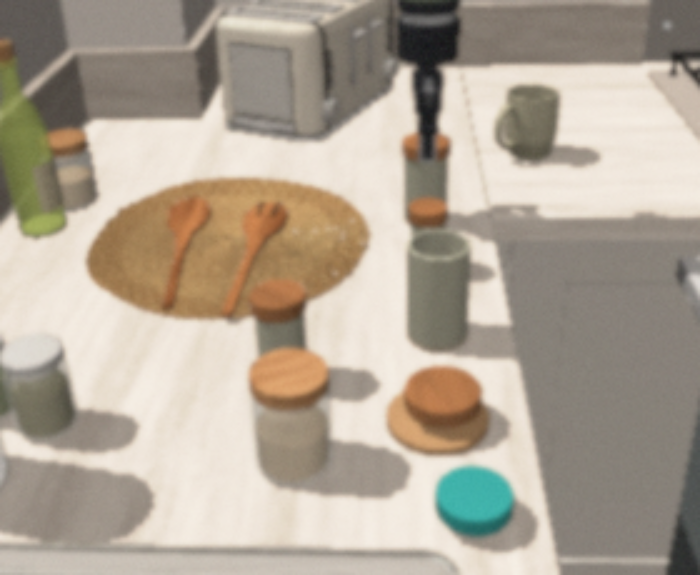

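```bash
python3 - <<'E'
from h import *
release("large"); check(); pile((38,))
W,p=cloud("top");P=sel(W,(446,149),45,30,44);print("top largest",len(P),P.min(0).round(1),P.max(0).round(1),np.median(P,0).round(1))
robot.movel([446.8,149.5,190],feed=350);st("")
E
```

```text
open t 21.62 p [ 450.  -253.2   99.4] f [-0.3 -0.1  0.3] op 1.0 M [-0.03 -0.02  0.04]
top small 264 top z 82.6 exp 83 wood mid [ 451.1 -128.9] can (451.7, -128.6)
top medium 353 top z 97.9 exp 98 wood mid [597.5  84.6] can (597.9, 84.3)
side small 114 top z 83.1 exp 83 wood mid [ 451.7 -127.8] can (451.7, -128.6)
side medium 260 top z 98.1 exp 98 wood mid [597.3  85.7] can (597.9, 84.3)
side large 147 top z 113.3 exp 113 wood mid [ 451.3 -250.3] can (450.5, -253.7)
side 38 501 [414.4 118.6  32. ] [479.2 186.2  41. ]
top largest 569 [413.7 115.8  31.4] [481.1 183.5  44. ] [446.6 149.5  39. ]
 t 23.52 p [446.5 148.7 189.6] f [-0.1 -0.5 -0.4] op 0.998 M [ 0.02  0.05 -0.02]
```

Largest lid centre ≈ (447, 150). The large lid is seated.

```bash
python3 - <<'E'
from h import *
pick("largest",(447,150)); held("largest"); place("largest",hi=200); held("largest"); snap("5")
E
```

```text
at False t 24.98 p [447.  150.   26.1] f [-0.5 -0.   0.1] op 0.999 M [ 0.01 -0.01  0.02]
gripped t 25.27 p [447.5 150.1  26.8] f [-1.9  0.3  5.7] op 0.802 M [-0.1   0.25 -0.02]
lifted t 25.74 p [447.3 150.   51.4] f [-0.1  0.9 -1. ] op 0.802 M [0.03 0.01 0.05]
held largest 311 [415.5 117.5  45.7] [479.2 189.9  65.4] midx 447.4 zmed
above t 27.63 p [445.4  12.7 132.6] f [-0.8 -0.  -1.4] op 0.8 M [-0.04 -0.03 -0.04]
down True t 28.11 p [446.9  11.5 115.8] f [ 0.2 -0.1  3.8] op 0.797 M [-0.04 -0.04 -0.03]
held largest 230 [414.3 -23.5 111.5] [478.2  45.  130.3] midx 446.3 zmed
```

View pics/side5.png

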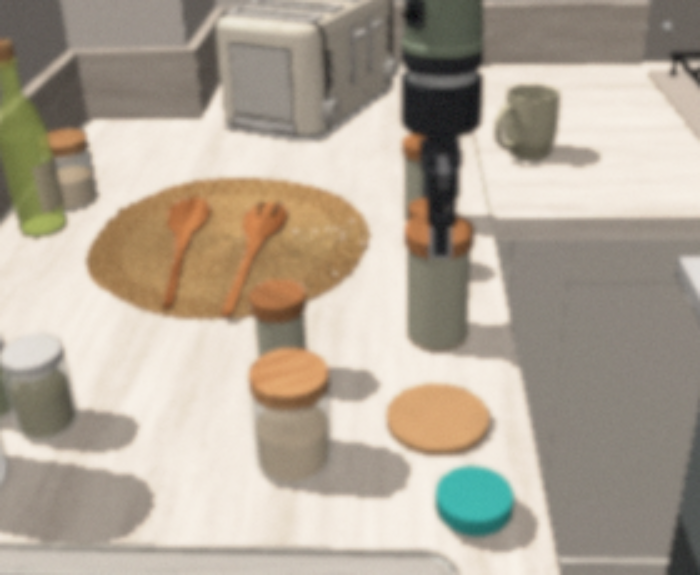

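```bash
python3 - <<'E'
from h import *
release("largest"); robot.move_joints([1.139,0.207,1.542,0,1.393,-0.15]); robot.pause(0.3)
check(); snap("6"); st("")
W,p=cloud("top")
for k,c in CAN.items():
    P=sel(W,c[:2],c[3]+4,c[2]+12,c[2]+24); P=P[np.hypot(*(P[:,:2]-c[:2]).T)<c[3]-4]
    g=np.linalg.lstsq(np.c_[P[:,:2]-P[:,:2].mean(0),np.ones(len(P))],P[:,2],rcond=None)[0]; print(k,"tilt",g.round(3))
P=sel(W,(574.7,204.3),45,92,104);print("jar",((P.min(0)+P.max(0))/2).round(1))
E
```

```text
open t 28.57 p [445.1  11.9 114.4] f [0.2 0.6 0.1] op 1.001 M [-0.05 -0.02 -0.04]
top small 262 top z 82.8 exp 83 wood mid [ 451.1 -128.9] can (451.7, -128.6)
top medium 357 top z 97.8 exp 98 wood mid [598.7  84.7] can (597.9, 84.3)
top large 500 top z 112.8 exp 113 wood mid [ 450.5 -253. ] can (450.5, -253.7)
top largest 662 top z 128.0 exp 128 wood mid [446.5  11.2] can (445.8, 11.7)
side small 88 top z 83.1 exp 83 wood mid [ 451.6 -128.2] can (451.7, -128.6)
side medium 256 top z 98.1 exp 98 wood mid [597.4  86.4] can (597.9, 84.3)
side large 146 top z 113.4 exp 113 wood mid [ 451.4 -248.3] can (450.5, -253.7)
side largest 345 top z 128.1 exp 128 wood mid [445.1  13.1] can (445.8, 11.7)
 t 31.67 p [159.7 552.3 238.9] f [-0.4  1.   0.1] op 1.0 M [0.01 0.01 0.02]
small tilt [-1.00e-02  1.80e-02  8.28e+01]
medium tilt [ 4.0000e-03 -7.0000e-03  9.8077e+01]
large tilt [ 5.00000e-03 -9.00000e-03  1.12787e+02]
largest tilt [-3.00000e-03  2.00000e-03  1.28066e+02]
jar [574.7 204.6  97.7]
```

View pics/side6.png

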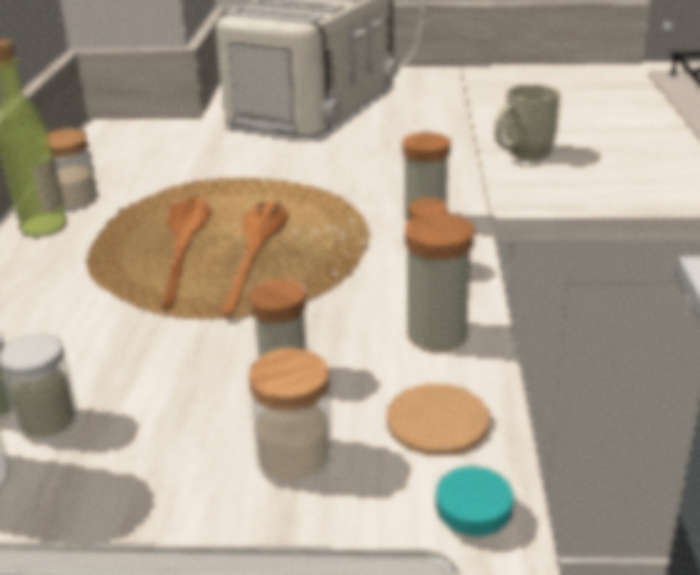

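View pics/top6.png

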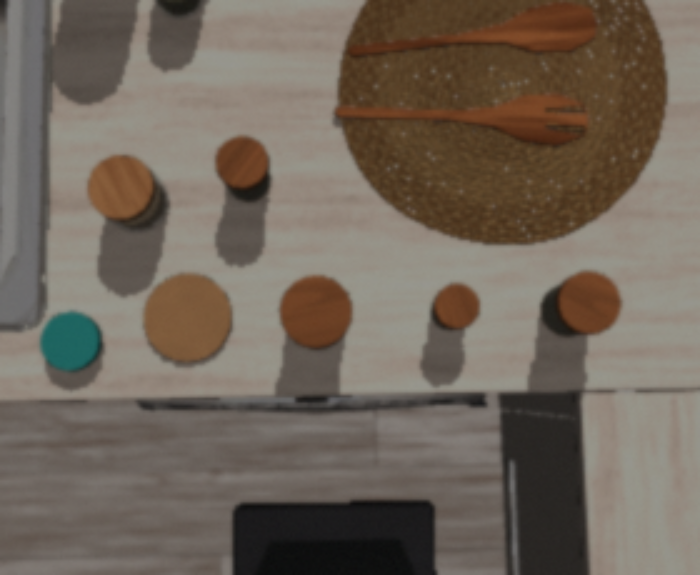

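```bash
python3 -c "
from workcell import robot
print(robot.hand_in())"
```

```text
the job is handed in; nothing more can be done
None
```

I took the pile apart from the top and closed each of the four canisters with the lid of its own size. The arm was back at its start pose, and I handed the job in at about 32 s of the 96 s allowed.

Last checks before handing in:
- **Height:** all four disc tops were within about 0.4 mm of closed height in both cameras.
- **Level:** fitted tilts were about 0.02 rad or less, against the 0.08 limit.
- **Centring:** in the top camera the lids were within about 1 mm of where I first measured the canisters. The side camera disagreed by about 5 mm in y for the large lid and 2 mm for the medium. I put that down to its partial view from one side: a fully seated seal leaves only about 1.5 mm of play.
- **Canister positions:** I did not measure the canisters separately after placing. That they stayed put rests on the lids being seated at those first positions.
- **Everything else:** the oats jar was within about 0.5 mm of where it stood, and I never went near the turquoise look-alike.

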